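# Start the core saw and hold a quarter core for the cut

### The job

Start the core saw: press the blue water key fully down and let it up, then the green blade key, one at a time, and never the red stop key. Then bring the quarter core on the saw bed up flat against the fence with its end against the brass stop, and hold it there with one firm diagonal push on its round face, about 15 N both into the fence and down onto the bed, with the hand on the stop's side of the blade slot and clear of it. Finish while still pressing, and leave the other things where they lie.

Things in the scene. Friction and masses are not known exactly. Their poses are not given: they have to be found in the camera images.
- saw: benchtop core trim saw, grey tank 620 x 420 mm with teal edges; fixed; axes as the bed's, origin at bench level 80 mm straight below the bed's origin. Beyond the fence, over the slot line, stands the teal blade hood (front at x = +110 mm, top 240 mm above the bench) with the motor on its -y side
- bed: the saw's flat level aluminium bed, 80 mm above the bench; fixed, wet (friction on stone about 0.35). Origin on its surface, at the foot of the fence. +x points square to the fence, away from the robot; +y along the fence, to the robot's left. It spans x -220 to +30 mm, y -225 to +165 mm. A 6 mm blade slot crosses it along x at y = -75 mm
- fence: fixed steel fence standing across the bed, 35 mm high, 20 mm thick, same origin and axes as the bed; its working face is the plane x = 0 (facing the robot), y -220 to +165 mm, with a 14 mm gap for the blade
- slot (a point): point of the bed surface where the blade slot meets the fence face; axes as the bed's. The blade passes along this x axis
- stop_foot (a point): foot of the brass stop block's working face, on the bed surface at the fence face; axes as the bed's. The working face is the plane y = 0 and looks to -y; the block spans x -45 to 0, y 0 to +30 mm, 35 mm high; the top of its black clamp knob over the fence is 53 mm above the bed; fixed. The stop's face is 95 to 130 mm from the blade line
- core: workpiece: quarter of a granite drill core, 150 mm long, radius 42.5 mm, about 0.54 kg, loose on the bed. Origin at mid-length on the edge where its two sawn faces meet: the underside (z = 0) and an upright face (x = 0) on the fence side. y is its length (ends at -75 and +75 mm). The round face looks to -x (robot) and up. Starts 70 to 150 mm short of the fence, turned up to 0.35 rad
- blue_key (a joint): travel of the blue spring key (cooling water) of the control station; 0 up, 0.006 m fully down; springs back; 1.5 N to start it, 5 N fully down
- blue_key_top (a point): middle of the top of the blue key's 28 mm round cap, 112 mm above the bench when up; pressed straight down
- green_key (a joint): travel of the green spring key (blade motor), same kind as the blue one
- green_key_top (a point): middle of the top of the green key's cap, same kind. Blue and green may stand in either order
- red_key (a joint): travel of the red spring key (stop), same kind
- red_key_top (a point): middle of the top of the red key's cap, the farthest of the row from the robot
- panel: grey control station, a box 190 x 85 x 90 mm high, fixed on the bench left of the saw; origin under its centre; the three keys stand 55 mm apart along its x, each in a black 44 mm collar 12 mm high
- offcut: bystander: short end of quarter core, 30 mm long, lying on the bed to the right of the slot; origin as the core's
- mill_ring: bystander: steel ring of a disc mill, 100 mm across, 40 mm high, on the bench right of the saw; origin under its centre
- sample_jar: bystander: closed sample jar, 60 mm across, 85 mm high, on the bench right of the saw, nearer to the robot than the ring; origin under its centre
Not all that is in view belongs to the job. Of the things like the core, leave any that is turquoise; of the rest the larger one is meant.

How it is judged (in metres and radians):
On the way, in this order (a step that is already met when the one before it is completed fails the run):
1. the blue water key is pressed down (value of joint blue_key above 0.0045 m and value of joint green_key below 0.002 m), for 0.05 s.
2. with the blue key up again, the green blade key is pressed down (value of joint green_key above 0.0045 m and value of joint blue_key below 0.002 m), for 0.05 s.
At the end, for the whole second after the job is handed in: Core flat on the bed (2 mm) and against the fence (3 mm, 2 degrees), end within 4 mm of the stop, still, pressed by the fingers with 4 N or more on the fence and 11 N (weight included) on the bed, grasp point 15 mm or more to the stop's side of the slot; bystanders moved under 20 mm (x of core in the frame of bed between -0.003 and 0.003 m and z of core in the frame of bed between -0.002 and 0.002 m and y of core in the frame of stop_foot between -0.079 and -0.073 m and angle between the x axis of core and the x axis of bed, either way round below 0.035 rad and angle between core's own z axis and vertical below 0.035 rad and contact force between core and fence above 4 N and contact force between core and bed above 11 N and contact force between the fingers and core above 4 N and y of the grasp point in the frame of slot above 0.015 m and linear speed of core below 0.01 m/s and distance of each of offcut, mill_ring, sample_jar from where it was at the start of the episode below 0.02 m); the arm keeps its last pose, push and grip.
It fails at once if the red stop key is pressed (value of joint red_key above 0.003 m).
It fails at once if two keys are pressed at once (value of joint each of blue_key, green_key above 0.003 m).
It fails at once if a bystander is disturbed (distance of any of offcut, mill_ring, sample_jar from where it was at the start of the episode above 0.02 m).
It also fails if it takes over 72 s, if anything falls off the work surface, if the arm or the gripper's body presses on something with over 40 N, if the wrist force passes 120 N, or if a joint passes its speed limit or range.

### The arm

A 6-joint arm with a two-finger parallel gripper is mounted at the origin on the work surface. World frame = base frame: x ahead of the robot, y to its left, z up, the work surface at z = 0. Lengths are in m, angles in degrees, forces in N, time in s.
With the tool pointing down it reaches from about 0.4 to 0.825 m from the base axis. Payload 7 kg.
Tool frame: the origin (TCP) lies midway between the tips of the shut fingers; the grasp point (between the pads) lies r.pinch_z behind it (r.pinch_z is the distance from the TCP to the grasp point, in m); z points along the fingers, y is the line along which they close (so a half turn about z gives the same grasp; the last joint's range is limited). The gripper opens to 88 mm and grips with 3 to 60 N. Pads are 19 mm wide; open, the fingers measure 130 mm over their backs; the gripper's body (78 mm by 193 mm) begins 47 mm behind the grasp point.
Start: joints at [90.017, 20.546, 0.682, 0, -70.136, -16.507], TCP at [0.192, 0.647, 0.227] pointing down, gripper open.
Joint ranges: [-176.03, 176.03], [-82.01, 121.73], [-58.28, 71.71], [-173.87, 95.51], [-174.79, -0.11], [-173.66, 173.66]. Speed limits (degrees/s): [136.94, 136.94, 172.46, 180, 180, 180].

### API

Orientations are given as [roll, pitch, yaw] about the fixed x, y, z axes, in that order (R = Rz(yaw) Ry(pitch) Rx(roll)).
In Python, from plant import r, optics, job gives the robot as it stands.
- The arm moves only by the shell command python3 -m crank 'ROWS' [FORCE]. ROWS is JSON, a list of rows, each an object with "xyz": the shift along the tool's x, y, z in units of 30 mm (1.0 is 30 mm), a list of three; "delta_rot": the turn, a rotation vector about the tool's x, y, z in degrees, a list of three; "claw": the closure, from 0 (fully open) to 1 (shut). A call has 1 to 20 rows; each row is the pose to reach, as a shift and turn from the pose commanded when the call began, along the tool's axes at that moment; what a row does not reach only later rows make up. A row lasts 1/8 s, in which the tool goes at most 62.5 mm and 10.7 degrees, less where a joint would pass 70% of its speed; a pose out of reach is approached as far as the arm can. A call with a gripper value outside its range is refused whole. The fingers move at their own pace and stop on an object; FORCE is the grip in N (left out, the last holds). Time passes only in rows, so rows that repeat a pose let the fingers close. It gives the time, the measured TCP pose, the force, the opening and the grip force at its end, in the units of the state.
- r.get_state(): the state, without advancing time (a new reading comes with each control period).
- optics.capture(name): name is "side" or "top"; returns a dict with "img" (420x560x3 uint8, blue, green, red), "fovy" (degrees; the focal length in pixels is half the picture's height over the tangent of half this angle, whatever the lens; pixels are square), "cx", "cy" (the principal point, pixels), "eye" and "rotation" of the camera in the world. Camera axes: x right, y up, looking along -z (the intrinsics and any distortion apply to the point x, -y, -z); pixel columns grow to the right and rows downward; lengths in m; the calibration is good to about 2 mm. A picture is of the moment at which its call begins. There is no depth.
- job.close_job(): hands the job in; it is judged then, once.
The state is a dict: "time_s": time; "joints": joint angles; "qd": joint speeds; "joint_torque": joint torques, N m; "tcp_pos": TCP position; "eef_rot": TCP orientation; "contact_force": force on the tool from outside, world axes, zero at the start; "moment": the same for the moment, N m; "gripper_width": finger opening in m; "gripper_force": force on a finger pad.
Only numpy, scipy, OpenCV 4.12 (cv2) and the standard library are available. Lean on these libraries where they do the work, as an engineer would, in place of code of your own. Each camera call takes 0.05 s, during which the arm holds its last target. There are 200 camera calls.

## Working session

There is one attempt and no reset: what is moved stays moved. The work goes in short steps, Python scripts to look and compute and a shell command to move; the robot and the scene stay as the last step left them, time stands still between calls to the robot, and variables do not carry over. Pictures are saved under pics/ and viewed, at most 10 in all, crops included, and the job is handed in when it is done.

```bash
ls; mkdir -p pics; python3 - <<'E'
from plant import r,optics,job
import cv2
s=r.get_state();print(s, r.pinch_z)
for n in("top","side"):
    c=optics.capture(n);cv2.imwrite(f"pics/{n}0.png",c["img"]);print(n,{k:v for k,v in c.items() if k!="img"})
E
```

```text
pics
{'time_s': 0.0, 'joints': array([ 9.00189226e+01,  2.05910998e+01,  6.33101217e-01, -2.14798310e-02,
       -7.01351058e+01, -1.65069500e+01]), 'qd': array([ 0.02844811,  0.00535194,  0.07700668, -0.05661928, -0.02601093,
        0.02942931]), 'joint_torque': array([-1.24635430e-03, -5.82716024e+01,  2.93052703e+01,  6.99711710e+00,
        6.86164465e-03, -1.74298307e-04]), 'tcp_pos': array([0.1914531 , 0.6467625 , 0.22561708]), 'eef_rot': array([ 1.79904995e+02, -7.09655068e-03, -1.64953369e+01]), 'contact_force': array([ 0.03218846, -0.3883446 ,  0.24550689]), 'moment': array([ 0.01277584, -0.03792987, -0.00599153]), 'gripper_force': 0.0, 'gripper_width': 0.08783682721703383} 0.0188
top {'fovy': 43.174411364674825, 'cx': 283.142143589515, 'cy': 208.73794133481232, 'eye': array([ 0.22926284, -0.08366629,  1.3408849 ]), 'rotation': array([  7.42694894,  -0.39170434, -89.25111453])}
side {'fovy': 47.44724315327899, 'cx': 283.71522282895984, 'cy': 210.88006967977367, 'eye': array([-0.22603972, -0.92915246,  0.8268519 ]), 'rotation': array([ 55.58547059,   0.99299724, -37.19781945])}
```

View pics/top0.png

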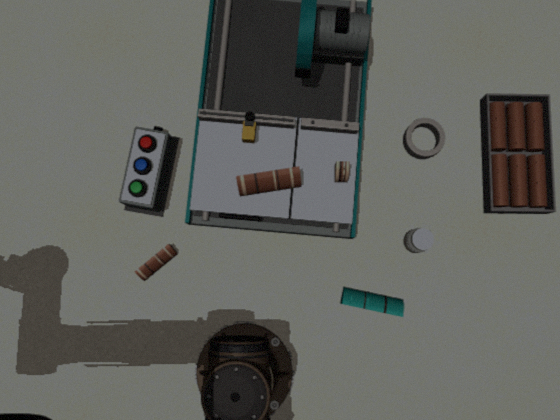

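View pics/side0.png

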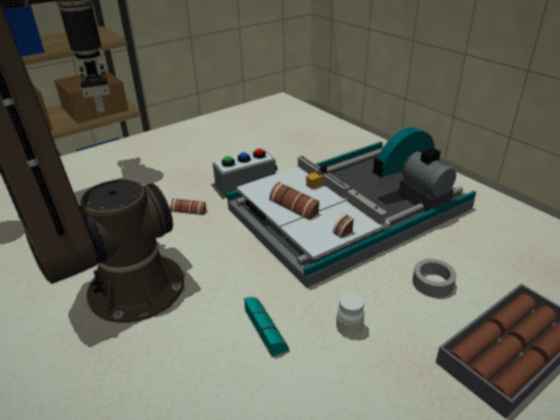

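The top view shows the keys, red (147,143), blue (141,165) and green (137,188). It also shows the core at about (269,181), the stop at (249,131) and the slot at x≈295. The small core at (157,262), the turquoise one and the boxed ones are decoys. I'll enlarge the bed and panel.

```bash
python3 - <<'E'
import cv2
a=cv2.imread("pics/top0.png")
c=cv2.resize(a[100:250,180:380],None,fx=4,fy=4,interpolation=cv2.INTER_CUBIC)
cv2.imwrite("pics/bed.png",cv2.convertScaleAbs(c,alpha=1.5))
b=cv2.resize(a[115:215,110:210],None,fx=5,fy=5,interpolation=cv2.INTER_CUBIC)
s=cv2.imread("pics/side0.png")[140:200,200:280]
s=cv2.resize(s,None,fx=3.7,fy=3.7,interpolation=cv2.INTER_CUBIC)
import numpy as np
o=np.zeros((500,800,3),np.uint8);o[:,:500]=b;o[:s.shape[0],500:500+s.shape[1]]=s
cv2.imwrite("pics/panel.png",cv2.convertScaleAbs(o,alpha=1.5))
E
```

```text
(no output)
```

View pics/bed.png

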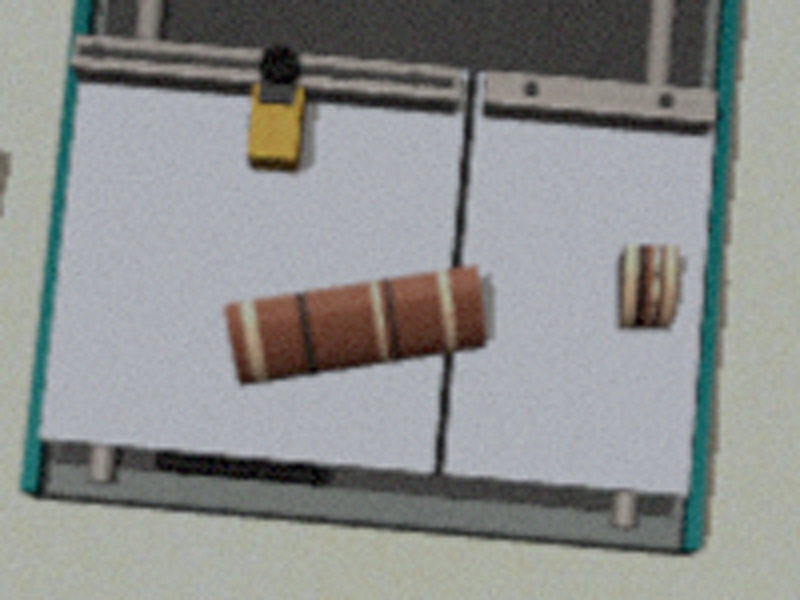

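View pics/panel.png

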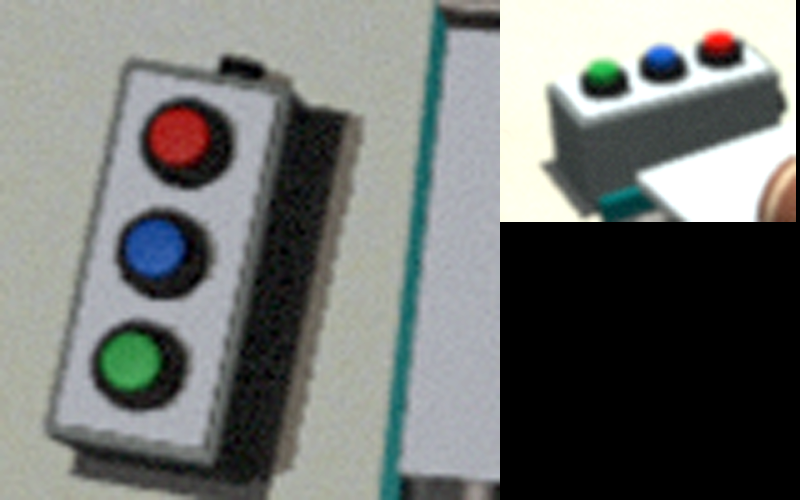

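The bed crop shows the fence foot running (77,84)–(460,112)–(712,132) and the slot running (466,113)–(438,472). The stop's right top edge is at (303,100)–(300,160). The core's near bottom edge is (240,384)–(490,345) and its far top edge is (225,303)–(478,266). In the panel crop the key caps are red (179,136), blue (155,249) and green (131,361). The side inset shows green (604,73), blue (661,59) and red (719,43).

```bash
cat > h.py <<'E'
import numpy as np
from scipy.spatial.transform import Rotation as R
CAM={"top":(43.174411364674825,283.142143589515,208.73794133481232,[0.22926284,-0.08366629,1.3408849],[7.42694894,-0.39170434,-89.25111453]),
"side":(47.44724315327899,283.71522282895984,210.88006967977367,[-0.22603972,-0.92915246,0.8268519],[55.58547059,0.99299724,-37.19781945])}
def ray(n,u,v):
    f,cx,cy,e,rot=CAM[n];F=210/np.tan(np.radians(f/2))
    return np.array(e),R.from_euler("xyz",rot,degrees=True).apply([(u-cx)/F,-(v-cy)/F,-1])
def at(n,u,v,z):
    e,d=ray(n,u,v);return e+d*(z-e[2])/d[2]
def crop(n,p,s,o,z): return at(n,(p[0]+.5)/s-.5+o[0],(p[1]+.5)/s-.5+o[1],z)
E
python3 - <<'E'
from h import *
np.set_printoptions(precision=4,suppress=True)
B=lambda p,z=.08:crop("top",p,4,(180,100),z)
f=[B(p) for p in((77,84),(460,112),(712,132))];sl=[B((466,113)),B((438,472))]
n=[B(p) for p in((40,440),(688,495))]
print("fence",f,"slot",sl,"front",n)
print("lens: bedwidth",np.linalg.norm(f[0]-f[2]),"front",np.linalg.norm(n[0]-n[1]),"slotlen(220)",np.linalg.norm(sl[0]-sl[1]))
d=f[0]-f[2];print("yaw fence",np.degrees(np.arctan2(-d[0],d[1])))
d=sl[0]-sl[1];print("yaw slot",np.degrees(np.arctan2(d[1],d[0])))
print("stop top right",B((303,100),.115),B((300,160),.115))
c=[B((240,384)),B((490,345)),B((225,303),.1225),B((478,266),.1225)];print("core",c,[np.linalg.norm(c[0]-c[1]),np.linalg.norm(c[2]-c[3]),np.linalg.norm(c[0]-c[2])])
for nme,p,q in(("red",(179,136),(719,43)),("blue",(155,249),(661,59)),("green",(131,361),(604,73))):
    print(nme,crop("top",p,5,(110,115),.112),crop("side",(q[0]-500,q[1]),3.7,(200,140),.112))
E
```

```text
fence [array([0.6082, 0.1188, 0.08  ]), array([ 0.5941, -0.1156,  0.08  ]), array([ 0.5838, -0.2697,  0.08  ])] slot [array([ 0.5935, -0.1193,  0.08  ]), array([ 0.3725, -0.1047,  0.08  ])] front [array([0.3885, 0.1335, 0.08  ]), array([ 0.3607, -0.2542,  0.08  ])]
lens: bedwidth 0.38927669651869173 front 0.3887568988663194 slotlen(220) 0.22149701472354122
yaw fence -3.586195822280434
yaw slot -3.7663435010739152
stop top right [ 0.5899 -0.0213  0.115 ] [ 0.5533 -0.0203  0.115 ]
core [array([0.424 , 0.0148, 0.08  ]), array([ 0.4499, -0.1352,  0.08  ]), array([0.4651, 0.0214, 0.1225]), array([ 0.4893, -0.126 ,  0.1225])] [np.float64(0.1521829297592428), np.float64(0.14932792416790158), np.float64(0.05947925555772387)]
red [0.545  0.2385 0.112 ] [0.5388 0.2326 0.112 ]
blue [0.4902 0.2473 0.112 ] [0.4828 0.2397 0.112 ]
green [0.4366 0.2559 0.112 ] [0.4309 0.249  0.112 ]
```

```bash
cat > g.py <<'E'
import sys
from h import *
from plant import r
def go(x,y,z,yaw=None,tilt=0):
    s=r.get_state();T=R.from_euler("xyz",s["eef_rot"],degrees=True)
    d=T.inv().apply(np.array([x,y,z])-s["tcp_pos"])/.03
    print("xyz",np.round(d,3),end=" ")
    if yaw is not None: print("rot",np.round((T.inv()*R.from_euler("xyz",[180,0,yaw],degrees=True)).as_rotvec(degrees=True),2))
    print("tcp",np.round(s["tcp_pos"],4),np.round(s["eef_rot"],2))
if __name__=="__main__": go(*map(float,sys.argv[1:]))
E
python3 -m crank '[{"xyz":[3.32,2.5,0],"delta_rot":[0,0,0],"claw":1},{"xyz":[6.65,5,0.5],"delta_rot":[0,0,0],"claw":1},{"xyz":[9.97,7.5,1],"delta_rot":[0,0,0],"claw":1},{"xyz":[13.29,10,1.5],"delta_rot":[0,0,0],"claw":1},{"xyz":[13.29,10,1.5],"delta_rot":[0,0,0],"claw":1},{"xyz":[13.29,10,1.5],"delta_rot":[0,0,0],"claw":1},{"xyz":[13.29,10,1.8],"delta_rot":[0,0,0],"claw":1},{"xyz":[13.29,10,2.2],"delta_rot":[0,0,0],"claw":1},{"xyz":[13.29,10,2.2],"delta_rot":[0,0,0],"claw":1},{"xyz":[13.29,10,2.2],"delta_rot":[0,0,0],"claw":1},{"xyz":[13.29,10,2.2],"delta_rot":[0,0,0],"claw":1},{"xyz":[13.29,10,2.2],"delta_rot":[0,0,0],"claw":1}]' 20
python3 g.py 0.489 0.246 0.1205 -16.5
```

```text
time_s: 1.6
tcp_pos: [0.4884, 0.2476, 0.161]
eef_rot: [-180.0, -0.0, -16.4]
contact_force: [0.3, 0.5, 0.2]
gripper_width: 0.0006
gripper_force: 0.0
xyz [0.034 0.046 1.351] rot [-0.05 -0.02  0.11]
tcp [0.4884 0.2476 0.161 ] [-1.7995e+02 -2.0000e-02 -1.6390e+01]
```

```bash
python3 -m crank '[{"xyz":[0,0.04,0.8],"delta_rot":[0,0,0],"claw":1},{"xyz":[0,0.04,1.5],"delta_rot":[0,0,0],"claw":1},{"xyz":[0,0.04,1.7],"delta_rot":[0,0,0],"claw":1},{"xyz":[0,0.04,1.85],"delta_rot":[0,0,0],"claw":1},{"xyz":[0,0.04,1.88],"delta_rot":[0,0,0],"claw":1},{"xyz":[0,0.04,1.88],"delta_rot":[0,0,0],"claw":1}]'
python3 g.py 0.489 0.246 0.1205 -16.5
```

```text
time_s: 2.35
tcp_pos: [0.488, 0.2456, 0.1061]
eef_rot: [-180.0, -0.0, -16.4]
contact_force: [-9.4, -1.3, 14.1]
gripper_width: 0.0004
gripper_force: 7.1
xyz [ 0.027 -0.022 -0.478] rot [-0.04 -0.01  0.06]
tcp [0.488  0.2456 0.1061] [-1.7996e+02 -1.0000e-02 -1.6440e+01]
```

```bash
python3 -m crank '[{"xyz":[0,0,-0.5],"delta_rot":[0,0,0],"claw":1},{"xyz":[0,0,-1],"delta_rot":[0,0,0],"claw":1},{"xyz":[0,0,-1],"delta_rot":[0,0,0],"claw":1},{"xyz":[0,0,-1],"delta_rot":[0,0,0],"claw":1}]'
python3 g.py 0.435 0.254 0.136 -16.5; python3 - <<'E'
from plant import optics
import cv2
i=optics.capture("side")["img"][130:210,190:290];cv2.imwrite("pics/s1.png",cv2.resize(i,None,fx=5,fy=5,interpolation=cv2.INTER_CUBIC))
E
```

```text
time_s: 2.85
tcp_pos: [0.4883, 0.2452, 0.1341]
eef_rot: [-180.0, 0.0, -16.5]
contact_force: [-0.3, -0.1, -0.7]
gripper_width: 0.0005
gripper_force: 0.0
xyz [-1.788  0.222 -0.064] rot [-0.01  0.01 -0.01]
tcp [0.4883 0.2452 0.1341] [-1.7999e+02  1.0000e-02 -1.6510e+01]
```

View pics/s1.png

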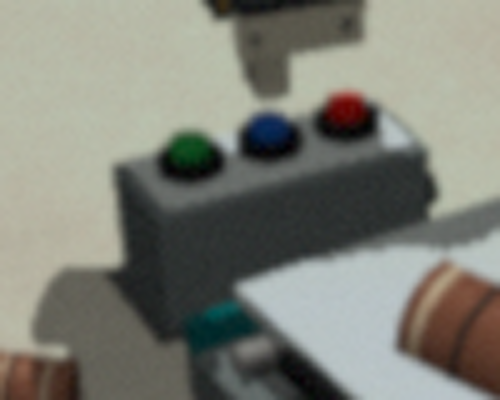

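The side crop shows the fingertips (268,92) right above the blue key (268,130), which is up again. Green is at (190,150). I'll press it next.

```bash
python3 -m crank '[{"xyz":[-0.9,0.11,0],"delta_rot":[0,0,0],"claw":1},{"xyz":[-1.79,0.22,0],"delta_rot":[0,0,0],"claw":1},{"xyz":[-1.79,0.22,0],"delta_rot":[0,0,0],"claw":1},{"xyz":[-1.79,0.22,0.3],"delta_rot":[0,0,0],"claw":1},{"xyz":[-1.79,0.22,0.6],"delta_rot":[0,0,0],"claw":1},{"xyz":[-1.79,0.22,0.8],"delta_rot":[0,0,0],"claw":1},{"xyz":[-1.79,0.22,0.95],"delta_rot":[0,0,0],"claw":1},{"xyz":[-1.79,0.22,1],"delta_rot":[0,0,0],"claw":1},{"xyz":[-1.79,0.22,1],"delta_rot":[0,0,0],"claw":1}]'
python3 g.py 0.478 -0.053 0.2 -80.5
```

```text
time_s: 4.03
tcp_pos: [0.4353, 0.2537, 0.106]
eef_rot: [180.0, -0.0, -16.5]
contact_force: [-7.9, -4.1, 23.5]
gripper_width: 0.0004
gripper_force: 11.5
xyz [ 4.265  9.404 -3.128] rot [-1.000e-02 -5.000e-02  6.404e+01]
tcp [0.4353 0.2537 0.106 ] [ 1.7998e+02 -4.0000e-02 -1.6460e+01]
```

```bash
python3 -m crank '[{"xyz":[0,0,-1.5],"delta_rot":[0,0,0],"claw":1},{"xyz":[0,0,-3.1],"delta_rot":[0,0,0],"claw":1},{"xyz":[0.7,2,-3.1],"delta_rot":[0,0,9],"claw":1},{"xyz":[1.4,4,-3.1],"delta_rot":[0,0,18],"claw":0.5},{"xyz":[2.1,6,-3.1],"delta_rot":[0,0,27],"claw":0},{"xyz":[2.8,8,-3.1],"delta_rot":[0,0,36],"claw":0},{"xyz":[3.62,9.71,-3.1],"delta_rot":[0,0,45],"claw":0},{"xyz":[3.62,9.71,-3.1],"delta_rot":[0,0,55],"claw":0},{"xyz":[3.62,9.71,-3.1],"delta_rot":[0,0,64],"claw":0},{"xyz":[3.62,9.71,-3.1],"delta_rot":[0,0,64],"claw":0},{"xyz":[3.62,9.71,-3.1],"delta_rot":[0,0,64],"claw":0}]'
python3 g.py 0.457 -0.0565 0.086 -80.5
```

```text
time_s: 5.4
tcp_pos: [0.4566, -0.0559, 0.1971]
eef_rot: [180.0, -0.0, -80.3]
contact_force: [-0.4, -0.1, -0.2]
gripper_width: 0.0748
gripper_force: 0.0
xyz [ 0.023 -0.011  3.702] rot [ 0.   -0.    0.22]
tcp [ 0.4566 -0.0559  0.1971] [180.    -0.   -80.28]
```

```bash
python3 -m crank '[{"xyz":[0,0,0],"delta_rot":[0,0,0],"claw":0},{"xyz":[0,0,1.2],"delta_rot":[0,0,0],"claw":0},{"xyz":[0,0,2.4],"delta_rot":[0,0,0],"claw":0},{"xyz":[0,0,3.2],"delta_rot":[0,0,0],"claw":0},{"xyz":[0,0,3.6],"delta_rot":[0,0,0],"claw":0},{"xyz":[0,0,3.7],"delta_rot":[0,0,0],"claw":0},{"xyz":[0,0,3.7],"delta_rot":[0,0,0],"claw":0}]'
python3 -m crank '[{"xyz":[0,0,0],"delta_rot":[0,0,0],"claw":0.6},{"xyz":[0,0,0],"delta_rot":[0,0,0],"claw":0.6},{"xyz":[0,0,0],"delta_rot":[0,0,0],"claw":0.6},{"xyz":[0,0,0],"delta_rot":[0,0,0],"claw":0.6},{"xyz":[0,0,0],"delta_rot":[0,0,0],"claw":0.6},{"xyz":[0,0,0],"delta_rot":[0,0,0],"claw":0.6},{"xyz":[0,0,0],"delta_rot":[0,0,0],"claw":0.6}]' 20
```

```text
time_s: 6.28
tcp_pos: [0.457, -0.0558, 0.0867]
eef_rot: [-179.9, -0.0, -80.5]
contact_force: [-0.5, -0.3, 0.5]
gripper_width: 0.0874
gripper_force: 0.0
time_s: 7.15
tcp_pos: [0.4565, -0.056, 0.0862]
eef_rot: [180.0, -0.0, -80.5]
contact_force: [-0.3, -0.5, 0.8]
gripper_width: 0.0412
gripper_force: 19.6
```

```bash
python3 -m crank '[{"xyz":[0,0,-0.1],"delta_rot":[0,0,0],"claw":0.6},{"xyz":[0,0,-0.25],"delta_rot":[0,0,0],"claw":0.6},{"xyz":[0,0,-0.25],"delta_rot":[0,0,0],"claw":0.6}]' 30
python3 g.py 0.5424 -0.1004 0.0922 -93.65; python3 g.py 0.457 -0.1 0.0922 -93.65
```

```text
time_s: 7.52
tcp_pos: [0.4565, -0.0559, 0.0938]
eef_rot: [-180.0, 0.0, -80.5]
contact_force: [0.9, -0.4, -4.7]
gripper_width: 0.041
gripper_force: 29.0
xyz [ 1.934 -2.578  0.055] rot [-1.000e-02  1.000e-02  1.316e+01]
tcp [ 0.4565 -0.0559  0.0938] [-1.7999e+02  1.0000e-02 -8.0490e+01]
xyz [1.451 0.227 0.055] rot [-1.000e-02  1.000e-02  1.316e+01]
tcp [ 0.4565 -0.0559  0.0938] [-1.7999e+02  1.0000e-02 -8.0490e+01]
```

```bash
python3 -m crank '[{"xyz":[0.5,0.1,0],"delta_rot":[0,0,3],"claw":0.6},{"xyz":[1,0.2,0],"delta_rot":[0,0,8],"claw":0.6},{"xyz":[1.45,0.23,0],"delta_rot":[0,0,13.2],"claw":0.6},{"xyz":[1.45,0.23,0],"delta_rot":[0,0,13.2],"claw":0.6},{"xyz":[1.6,-0.7,0],"delta_rot":[0,0,13.2],"claw":0.6},{"xyz":[1.75,-1.5,0],"delta_rot":[0,0,13.2],"claw":0.6},{"xyz":[1.9,-2.3,0],"delta_rot":[0,0,13.2],"claw":0.6},{"xyz":[1.93,-2.58,0],"delta_rot":[0,0,13.2],"claw":0.6},{"xyz":[1.93,-2.58,0],"delta_rot":[0,0,13.2],"claw":0.6},{"xyz":[1.93,-2.58,0.15],"delta_rot":[0,0,13.2],"claw":0.6},{"xyz":[1.93,-2.58,0.25],"delta_rot":[0,0,13.2],"claw":0.6},{"xyz":[1.93,-2.58,0.25],"delta_rot":[0,0,13.2],"claw":0.6}]'
python3 - <<'E'
from plant import optics
import cv2
i=optics.capture("top")["img"][100:250,180:380];cv2.imwrite("pics/t1.png",cv2.convertScaleAbs(cv2.resize(i,None,fx=4,fy=4,interpolation=cv2.INTER_CUBIC),alpha=1.5))
E
```

```text
time_s: 9.02
tcp_pos: [0.5419, -0.1003, 0.0863]
eef_rot: [180.0, -0.0, -93.7]
contact_force: [-1.2, -0.4, -2.6]
gripper_width: 0.0411
gripper_force: 29.1
```

View pics/t1.png

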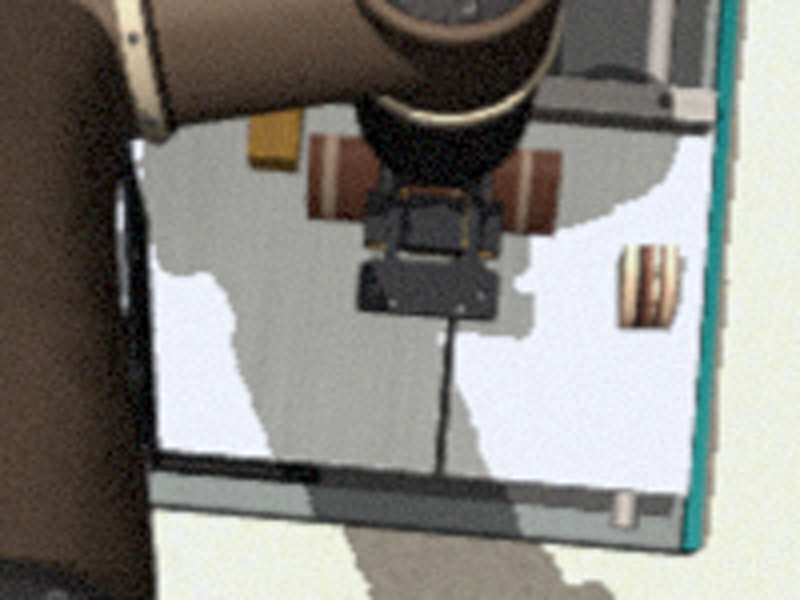

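The top crop shows the core square to the fence. Its left end is at column 311 and the stop edge is at column 302, a gap of about 5 mm.

```bash
python3 -m crank '[{"xyz":[-0.08,0,0],"delta_rot":[0,0,0],"claw":0.6},{"xyz":[-0.14,0,0],"delta_rot":[0,0,0],"claw":0.6},{"xyz":[-0.14,0,0],"delta_rot":[0,0,0],"claw":0.6}]'
python3 -m crank '[{"xyz":[-0.03,0,0],"delta_rot":[0,0,0],"claw":0.6},{"xyz":[-0.05,0,0],"delta_rot":[0,0,0],"claw":0.6}]'
python3 -m crank '[{"xyz":[-0.03,0,0],"delta_rot":[0,0,0],"claw":0.6},{"xyz":[-0.05,0,0],"delta_rot":[0,0,0],"claw":0.6}]'
```

```text
time_s: 9.45
tcp_pos: [0.5429, -0.0959, 0.0863]
eef_rot: [-180.0, 0.0, -93.7]
contact_force: [-0.2, 1.0, -2.3]
gripper_width: 0.0411
gripper_force: 29.2
time_s: 9.7
tcp_pos: [0.5429, -0.0947, 0.0863]
eef_rot: [-180.0, -0.0, -93.7]
contact_force: [-0.3, -1.1, -2.0]
gripper_width: 0.0415
gripper_force: 29.2
time_s: 9.95
tcp_pos: [0.5428, -0.0935, 0.0863]
eef_rot: [180.0, -0.0, -93.7]
contact_force: [0.3, -7.1, -2.4]
gripper_width: 0.0411
gripper_force: 29.2
```

```bash
python3 -m crank '[{"xyz":[0,0,0.03],"delta_rot":[0,0,0],"claw":0.6},{"xyz":[0,0,0.03],"delta_rot":[0,0,0],"claw":0.4},{"xyz":[0,0,0.03],"delta_rot":[0,0,0],"claw":0.4},{"xyz":[0,0,0.03],"delta_rot":[0,0,0],"claw":0.4},{"xyz":[0,0,0.03],"delta_rot":[0,0,0],"claw":0.4}]'
python3 -m crank '[{"xyz":[0,0,-0.7],"delta_rot":[0,0,0],"claw":0.4},{"xyz":[0,0,-1.5],"delta_rot":[0,0,0],"claw":0.4},{"xyz":[0,0,-2.2],"delta_rot":[0,0,0],"claw":0.4},{"xyz":[0,0,-2.2],"delta_rot":[0,0,0],"claw":0.4}]'
python3 g.py 0.45 -0.088 0.152 -93.65
```

```text
time_s: 10.58
tcp_pos: [0.543, -0.093, 0.0852]
eef_rot: [-180.0, 0.0, -93.7]
contact_force: [-0.9, 0.7, 0.5]
gripper_width: 0.0526
gripper_force: 0.0
time_s: 11.08
tcp_pos: [0.544, -0.093, 0.1529]
eef_rot: [-179.8, 0.0, -93.7]
contact_force: [0.5, 0.7, -0.8]
gripper_width: 0.0525
gripper_force: 0.0
xyz [0.036 3.138 0.02 ] rot [-0.19  0.03 -0.03]
tcp [ 0.544  -0.093   0.1529] [-1.7981e+02  4.0000e-02 -9.3680e+01]
```

```bash
python3 g.py 0.4807 -0.0844 0.09 -93.65
python3 -m crank '[{"xyz":[-0.1,1.2,0],"delta_rot":[0,0,0],"claw":1},{"xyz":[-0.15,2.1,0],"delta_rot":[0,0,0],"claw":1},{"xyz":[-0.15,2.1,0],"delta_rot":[0,0,0],"claw":1},{"xyz":[-0.15,2.1,0.7],"delta_rot":[0,0,0],"claw":1},{"xyz":[-0.15,2.1,1.4],"delta_rot":[0,0,0],"claw":1},{"xyz":[-0.15,2.1,2.09],"delta_rot":[0,0,0],"claw":1},{"xyz":[-0.15,2.1,2.09],"delta_rot":[0,0,0],"claw":1}]' 20
python3 g.py 0.4807 -0.0844 0.09 -93.65
```

```text
xyz [-0.148  2.132  2.09 ] rot [-0.19  0.03 -0.03]
tcp [ 0.544  -0.093   0.1529] [-1.7981e+02  4.0000e-02 -9.3680e+01]
time_s: 11.95
tcp_pos: [0.4794, -0.0848, 0.0868]
eef_rot: [179.8, -0.1, -93.7]
contact_force: [1.0, -0.9, 1.0]
gripper_width: 0.0006
gripper_force: 0.0
xyz [-0.017 -0.042 -0.105] rot [ 0.21 -0.05 -0.06]
tcp [ 0.4794 -0.0848  0.0868] [ 1.7979e+02 -5.0000e-02 -9.3710e+01]
```

```bash
python3 -m crank '[{"xyz":[0,-0.3,-0.05],"delta_rot":[0,0,0],"claw":1},{"xyz":[0,-0.5,-0.05],"delta_rot":[0,0,0],"claw":1},{"xyz":[0,-0.7,-0.05],"delta_rot":[0,0,0],"claw":1},{"xyz":[0,-0.9,-0.05],"delta_rot":[0,0,0],"claw":1},{"xyz":[0,-1.1,-0.05],"delta_rot":[0,0,0],"claw":1},{"xyz":[0,-1.3,-0.05],"delta_rot":[0,0,0],"claw":1},{"xyz":[0,-1.45,-0.05],"delta_rot":[0,0,0],"claw":1},{"xyz":[0,-1.55,-0.05],"delta_rot":[0,0,0],"claw":1}]'
python3 -m crank '[{"xyz":[0,-0.05,0],"delta_rot":[0,0,0],"claw":1},{"xyz":[0,-0.1,0],"delta_rot":[0,0,0],"claw":1}]'
python3 -m crank '[{"xyz":[0,-0.05,0],"delta_rot":[0,0,0],"claw":1},{"xyz":[0,-0.1,0],"delta_rot":[0,0,0],"claw":1}]'
```

```text
time_s: 12.95
tcp_pos: [0.5255, -0.0879, 0.0902]
eef_rot: [179.8, -0.0, -93.7]
contact_force: [-6.5, 0.1, 7.3]
gripper_width: 0.0003
gripper_force: 4.5
time_s: 13.2
tcp_pos: [0.5283, -0.0881, 0.0902]
eef_rot: [179.8, -0.0, -93.7]
contact_force: [-6.5, -0.1, 6.4]
gripper_width: 0.0004
gripper_force: 4.2
time_s: 13.45
tcp_pos: [0.5313, -0.0883, 0.0902]
eef_rot: [179.8, -0.0, -93.7]
contact_force: [-5.9, 0.4, 7.4]
gripper_width: 0.0006
gripper_force: 4.2
```

```bash
for i in 1 2 3 4; do python3 -m crank '[{"xyz":[0,-0.05,0],"delta_rot":[0,0,0],"claw":1},{"xyz":[0,-0.1,0],"delta_rot":[0,0,0],"claw":1}]' | grep -E "tcp|contact"; done
```

```text
tcp_pos: [0.5343, -0.0885, 0.0902]
contact_force: [-5.6, -0.0, 7.5]
tcp_pos: [0.5366, -0.0887, 0.0902]
contact_force: [-12.3, 2.1, 13.5]
tcp_pos: [0.5368, -0.0887, 0.0901]
contact_force: [-21.5, 6.6, 23.6]
tcp_pos: [0.537, -0.0888, 0.0901]
contact_force: [-32.6, 11.2, 32.5]
```

```bash
python3 -m crank '[{"xyz":[-0.1,0.12,0],"delta_rot":[0,0,0],"claw":1},{"xyz":[-0.15,0.17,0],"delta_rot":[0,0,0],"claw":1},{"xyz":[-0.15,0.17,0],"delta_rot":[0,0,0],"claw":1},{"xyz":[-0.15,0.17,0],"delta_rot":[0,0,0],"claw":1}]'
python3 - <<'E'
from plant import optics
import cv2,numpy as np
f=lambda i,s:cv2.convertScaleAbs(cv2.resize(i,None,fx=s,fy=s,interpolation=cv2.INTER_CUBIC),alpha=1.5)
a=f(optics.capture("top")["img"][110:180,230:330],6)[:,:]
b=f(optics.capture("side")["img"][150:250,260:400],4)
a=cv2.resize(a,(400,280));b=cv2.resize(b,(400,286))
cv2.imwrite("pics/t2.png",cv2.resize(np.vstack([a,b]),(600,849)) if 0 else np.hstack([a,b[:280]]))
E
```

```text
time_s: 14.95
tcp_pos: [0.5368, -0.0851, 0.0896]
eef_rot: [179.7, -0.1, -93.7]
contact_force: [-8.9, -3.1, 6.2]
gripper_width: 0.0005
gripper_force: 5.1
```

View pics/t2.png

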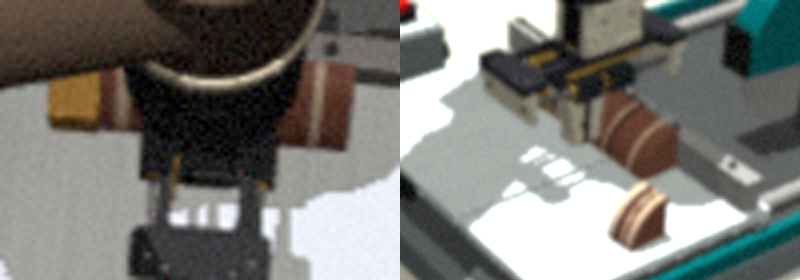

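```bash
python3 - <<'E'
from h import *
B=lambda w:R.from_euler("z",3.65,degrees=True).apply(w-np.array([.5986,-.0438,.08])).round(4)
for p,z in(((354,66),.1225),((350,150),.08),((103,126),.08)): print(B(crop("top",p,4,(230,110),z)))
from plant import r
s=r.get_state();print(B(s["tcp_pos"]),s["contact_force"])
E
```

```text
[-0.0043 -0.1268  0.0425]
[-0.0443 -0.1301  0.    ]
[-0.0412  0.0209  0.    ]
[-0.0591 -0.0451  0.0096] [-8.75018652 -2.44750357  5.56793941]
```

```bash
python3 -m crank '[{"xyz":[0,0.4,0],"delta_rot":[0,0,0],"claw":1},{"xyz":[0,0.8,-1],"delta_rot":[0,0,0],"claw":1},{"xyz":[0.5,0.8,-2.2],"delta_rot":[0,0,0],"claw":1},{"xyz":[2,0,-2.2],"delta_rot":[0,0,0],"claw":1},{"xyz":[3.4,-0.97,-2.2],"delta_rot":[0,0,0],"claw":1},{"xyz":[3.4,-0.97,-2.2],"delta_rot":[0,0,0],"claw":1},{"xyz":[3.4,-0.97,-2.2],"delta_rot":[0,0,0],"claw":1}]'
python3 - <<'E'
from h import *
from plant import r
B=lambda w:R.from_euler("z",3.65,degrees=True).apply(w-np.array([.5986,-.0438,.08])).round(4)
s=r.get_state();print(B(s["tcp_pos"]),s["contact_force"])
E
```

```text
time_s: 15.92
tcp_pos: [0.5619, -0.1875, 0.1557]
eef_rot: [180.0, 0.0, -93.7]
contact_force: [0.5, 0.8, -0.1]
gripper_width: 0.0005
gripper_force: 0.0
[-0.0275 -0.1458  0.0757] [ 0.48321428  0.84427601 -0.08243025]
```

```bash
python3 -m crank '[{"xyz":[0,0,0.8],"delta_rot":[0,0,0],"claw":1},{"xyz":[0,0,1.5],"delta_rot":[0,0,0],"claw":1},{"xyz":[0,0,1.95],"delta_rot":[0,0,0],"claw":1},{"xyz":[0,0,1.95],"delta_rot":[0,0,0],"claw":1},{"xyz":[-0.08,0,1.95],"delta_rot":[0,0,0],"claw":1},{"xyz":[-0.15,0,1.95],"delta_rot":[0,0,0],"claw":1}]'
for i in 1 2 3 4 5; do python3 -m crank '[{"xyz":[-0.03,0,0],"delta_rot":[0,0,0],"claw":1},{"xyz":[-0.05,0,0],"delta_rot":[0,0,0],"claw":1}]' | grep -E "tcp|contact"; done
```

```text
time_s: 16.68
tcp_pos: [0.5632, -0.1829, 0.0984]
eef_rot: [-179.9, -0.0, -93.7]
contact_force: [-0.3, -1.0, -0.2]
gripper_width: 0.0002
gripper_force: 0.0
tcp_pos: [0.5628, -0.1815, 0.0978]
contact_force: [-0.2, 0.5, -0.4]
tcp_pos: [0.5628, -0.1801, 0.0976]
contact_force: [-0.1, -0.4, 0.5]
tcp_pos: [0.5628, -0.1792, 0.0976]
contact_force: [-0.3, -7.0, -0.9]
tcp_pos: [0.5626, -0.1791, 0.0977]
contact_force: [0.3, -14.5, -1.9]
tcp_pos: [0.5626, -0.179, 0.0979]
contact_force: [-0.8, -22.3, -2.0]
```

```bash
python3 -m crank '[{"xyz":[0.3,0,0],"delta_rot":[0,0,0],"claw":1},{"xyz":[0.3,0,-1],"delta_rot":[0,0,0],"claw":1},{"xyz":[0.3,0,-2],"delta_rot":[0,0,0],"claw":1},{"xyz":[-0.5,1,-2],"delta_rot":[0,0,0],"claw":1},{"xyz":[-2,1.9,-2],"delta_rot":[0,0,0],"claw":1},{"xyz":[-3.05,1.9,-2],"delta_rot":[0,0,0],"claw":1},{"xyz":[-3.05,1.9,-1],"delta_rot":[0,0,0],"claw":1},{"xyz":[-3.05,1.9,0.1],"delta_rot":[0,0,0],"claw":1},{"xyz":[-3.05,1.9,0.25],"delta_rot":[0,0,0],"claw":1},{"xyz":[-3.05,1.9,0.25],"delta_rot":[0,0,0],"claw":1}]'
python3 - <<'E'
from h import *
from plant import r
B=lambda w:R.from_euler("z",3.65,degrees=True).apply(w-np.array([.5986,-.0438,.08])).round(4)
s=r.get_state();print(B(s["tcp_pos"]),s["contact_force"])
E
```

```text
time_s: 19.18
tcp_pos: [0.5125, -0.0806, 0.0906]
eef_rot: [-180.0, -0.0, -93.7]
contact_force: [0.0, 0.3, 0.7]
gripper_width: 0.0001
gripper_force: 0.0
[-0.0836 -0.0422  0.0106] [0.03518648 0.33530548 0.73978349]
```

```bash
python3 -m crank '[{"xyz":[0,-0.4,0],"delta_rot":[0,0,0],"claw":1},{"xyz":[0,-0.65,0],"delta_rot":[0,0,0],"claw":1},{"xyz":[0,-0.75,0],"delta_rot":[0,0,0],"claw":1},{"xyz":[-0.01,-0.8,0],"delta_rot":[0,0,0],"claw":1}]'
for i in 1 2 3; do python3 -m crank '[{"xyz":[-0.01,-0.03,0],"delta_rot":[0,0,0],"claw":1},{"xyz":[-0.01,-0.06,0],"delta_rot":[0,0,0],"claw":1}]' | grep -E "tcp|contact"; done
```

```text
time_s: 19.68
tcp_pos: [0.5362, -0.082, 0.0901]
eef_rot: [180.0, 0.0, -93.7]
contact_force: [-0.7, -0.4, -0.5]
gripper_width: 0.0006
gripper_force: 0.0
tcp_pos: [0.5369, -0.0818, 0.09]
contact_force: [-5.1, 1.3, 5.2]
tcp_pos: [0.5371, -0.0818, 0.0899]
contact_force: [-10.6, 2.5, 10.5]
tcp_pos: [0.5372, -0.0819, 0.0899]
contact_force: [-16.5, 2.6, 15.9]
```

```bash
python3 -m crank '[{"xyz":[-0.03,0,0],"delta_rot":[0,0,0],"claw":1},{"xyz":[-0.03,0,0],"delta_rot":[0,0,0],"claw":1},{"xyz":[-0.03,0,0],"delta_rot":[0,0,0],"claw":1},{"xyz":[-0.03,0,0],"delta_rot":[0,0,0],"claw":1}]'
python3 - <<'E'
from plant import optics
import cv2,numpy as np
f=lambda i,s:cv2.convertScaleAbs(cv2.resize(i,None,fx=s,fy=s,interpolation=cv2.INTER_CUBIC),alpha=1.5)
a=f(optics.capture("top")["img"][110:180,230:330],8)
cv2.imwrite("pics/t3.png",a)
b=f(optics.capture("side")["img"][140:240,260:400],5);cv2.imwrite("pics/s3.png",b)
E
```

```text
time_s: 20.92
tcp_pos: [0.5372, -0.0817, 0.0899]
eef_rot: [179.6, -0.1, -93.7]
contact_force: [-14.5, -2.1, 13.9]
gripper_width: 0.0005
gripper_force: 9.0
```

View pics/t3.png

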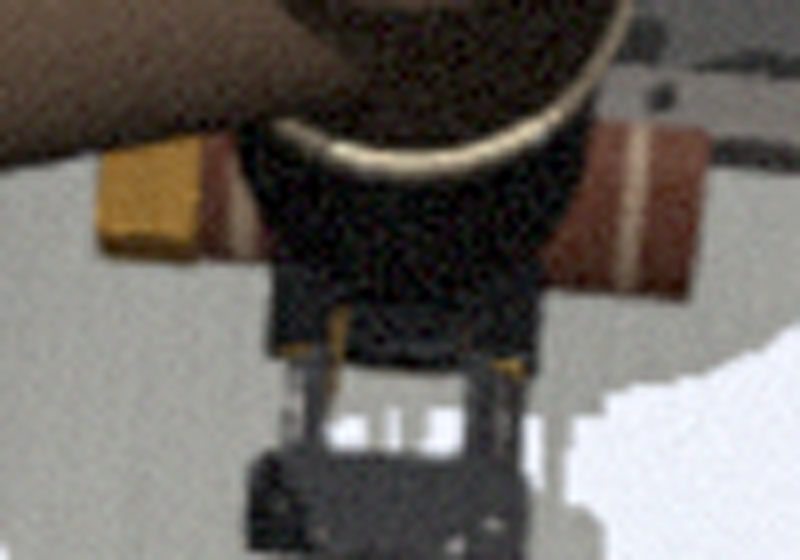

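View pics/s3.png

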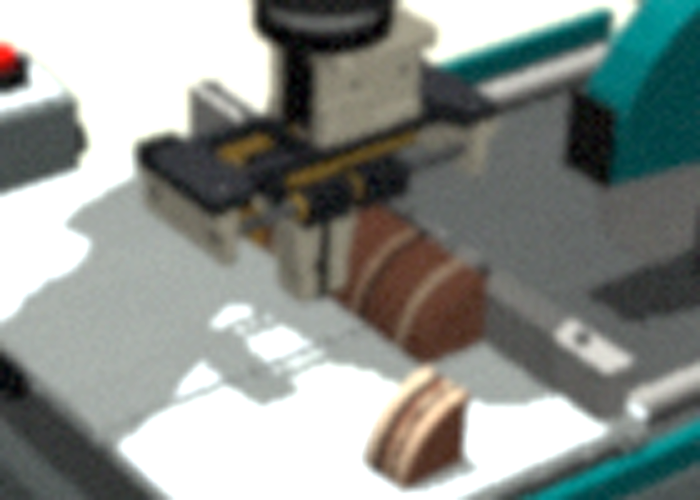

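In the top crop the core touches the brass stop at column 200 and its near edge runs parallel to the fence. The side crop shows it flat on the bed and flush with the fence, with the fingers on its round face and the offcut untouched. The push reads about 14.5 N into the fence and 14 N down.

```bash
python3 -c "
from plant import r,job
print(r.get_state()['contact_force'],job.close_job())"
```

```text
the job is handed in; nothing more can be done
[-15.25263804  -2.35028533  13.18509047] None
```

I pressed the blue key and then the green one, and the core was handed in against the fence and stop under a push of about 15 N into the fence and 13 N down; no verdict was returned.

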